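# Dial the code on the sweet shop's takings box and draw its bolt

## Robot

A 7-joint arm with a two-finger parallel gripper is mounted at the origin on the work surface. World frame = base frame: x ahead of the robot, y to its left, z up, the work surface at z = 0. Lengths are in m, angles in rad, forces in N, time in s.
With the tool pointing down it reaches from about 0.4 to 0.875 m from the base axis. Payload 4.4 kg.
Tool frame: the origin (TCP) lies on the mounting face of the last link; the fingertips stand 173 mm ahead of it and the grasp point (between the pads) lies 155 mm ahead of it (ctrl.tips_ahead is the distance from the TCP to the fingertips, in m); z points along the fingers, y is the line along which they close (so a half turn about z gives the same grasp; the last joint's range is limited). The gripper opens to 85 mm and grips with 20 to 120 N. Pads are 22 mm wide; open, the fingers measure 114 mm over their backs; the gripper's body (76 mm by 85 mm) begins 54 mm behind the grasp point. The pads swing forward as they close: fully open they stand 13 mm farther back than shut.
Start: joints at [-1.385, 0.628, 0.038, 1.517, -0.027, 0.996, -0.02], TCP at [0.162, 0.63, 0.405] pointing down, gripper open.
Joint ranges: [-3.06, 3.06], [-0.37, 2.12], [-1.25, 1.32], [0.18, 2.47], [-1.1, 4.24], [0.23, 1.98], [-2.94, 2.94]. Speed limits (rad/s): [2.57, 2.57, 3.14, 3.14, 3.14, 3.14, 3.14].

## Interface

Orientations are given as a rotation vector (axis times angle).
In Python, from cell import ctrl, viewer gives the robot as it stands.
- The arm moves only by the tool arm_command, never from a script. Its argument "moves" is a list of rows, each a list of 3 entries, a list of its own where there are three numbers: the turn, a rotation vector about the tool's x, y, z in rad, then the shift along the tool's x, y, z in cm, then the opening, from -1 (shut) to 1 (fully open). In form: [[[wx, wy, wz], [tx, ty, tz], claw], ...]. A call has 1 to 10 rows; each row shifts and turns the commanded pose from where the row before left it, along the tool's axes as they then stand; what a row does not reach is not made up. A row lasts 1/12 s, in which the tool goes at most 41.7 mm and 7.16 degrees, less where a joint would pass 70% of its speed; a pose out of reach is approached as far as the arm can. A call is refused whole if a number of a shift passes 4.17 or a number of a turn 0.125, either way. A call with a gripper value outside its range is refused whole. The fingers move at their own pace and stop on an object; "force" is the grip in N (left out, the last holds). Time passes only in rows, so rows that do not move let the fingers close. It gives the time, the measured TCP pose, the force, the opening and the grip force at its end, in the units of the state.
- ctrl.sense(): the state, without advancing time (a new reading comes with each control period).
- viewer.grab_frame(name): name is "scene" or "top"; returns (picture, depth): 400x640x3 uint8, red, green, blue; 400x640 float32, m along the optical axis (not along the pixel's ray), 0 where there is no reading.
- viewer.camera_params(name): a dict with "intrinsics" (3x3 intrinsics, pixels), "pose" (4x4, takes a point from camera to world coordinates). Camera axes: x right, y up, looking along -z (the intrinsics and any distortion apply to the point x, -y, -z); pixel columns grow to the right and rows downward; lengths in m; the calibration is good to about 2 mm. A picture is of the moment at which its call begins. camera_params takes no time and is no camera call.
- ctrl.finish_job(): hands the job in; it is judged then, once.
The state is a dict: "clock": time; "qpos": joint angles; "dq": joint speeds; "tau": joint torques, N m; "position": TCP position; "orientation": TCP orientation; "wrist_force": force on the tool from outside, world axes, zero at the start; "torque": the same for the moment, N m; "gripper_width": finger opening in m; "finger_force": force on a finger pad.
Only numpy, scipy, OpenCV 4.12 (cv2) and the standard library are available. Lean on these libraries where they do the work, as an engineer would, in place of code of your own. Each camera call takes 0.05 s, during which the arm holds its last target. There are 200 camera calls.

## Task

Unlock the grey takings box on the counter: with a light fingertip roll its code wheels so that 5, 3, 2 stand on top at the reading marks, from left to right as the robot sees them. The middle wheel already shows its 3, so do not disturb it. Only when the code is set, slide the bolt on the lid fully across to the right, leaving the wheels on the code and everything round the box where it is.

Things in the scene. Friction and masses are not known exactly. Their poses are not given: they have to be found in the camera images.
- case: The grey steel takings box, fixed to the counter: 190 mm (its x) by 260 mm (its y), flat lid top 85 mm above the counter. Origin: centre of the underside; x away from the robot, y to its left, z up. On the lid three code wheels stand in a row along y, 40 mm apart; nearer the robot is the bolt, 90 mm from the row of axles in x.
- seat_a (a point): Point on the lid top straight over the axle of the left (+y) wheel; axes as the box. The wheel's unpressed top stands 9 to 21 mm higher, different for each wheel and each time and not measured: feel for it. The wheel is sprung (2 N per mm, at most 10 mm). To drag it without slip press 6 to 10 N; it must never bear more than 15 N.
- seat_b (a point): Point on the lid top straight over the axle of the middle wheel; axes as the box. The wheel's unpressed top stands 9 to 21 mm higher, different for each wheel and each time and not measured: feel for it. The wheel is sprung (2 N per mm, at most 10 mm). To drag it without slip press 6 to 10 N; it must never bear more than 15 N.
- seat_c (a point): Point on the lid top straight over the axle of the right (-y) wheel; axes as the box. The wheel's unpressed top stands 9 to 21 mm higher, different for each wheel and each time and not measured: feel for it. The wheel is sprung (2 N per mm, at most 10 mm). To drag it without slip press 6 to 10 N; it must never bear more than 15 N.
- wheel_a (a joint): Angle (rad) of the left (+y) code wheel, a white drum 44 mm across, 18 mm wide, axle along the box's y. Dice spots 1 to 6 round its rim, pi/3 apart; the one on top, between the black marks, is set: 0 = 1, pi/3 = 2 .. 5pi/3 = 6, whole turns alike. Grows as its top is dragged along the box's +x, 22 mm per rad without slip. Code 5, at 4.189 rad. Stiff (0.06 N m), no clicks, stays put.
- wheel_b (a joint): Angle (rad) of the middle code wheel, a white drum 44 mm across, 18 mm wide, axle along the box's y. Dice spots 1 to 6 round its rim, pi/3 apart; the one on top, between the black marks, is set: 0 = 1, pi/3 = 2 .. 5pi/3 = 6, whole turns alike. Grows as its top is dragged along the box's +x, 22 mm per rad without slip. Code 3, at 2.094 rad (set). Stiff (0.06 N m), no clicks, stays put.
- wheel_c (a joint): Angle (rad) of the right (-y) code wheel, a white drum 44 mm across, 18 mm wide, axle along the box's y. Dice spots 1 to 6 round its rim, pi/3 apart; the one on top, between the black marks, is set: 0 = 1, pi/3 = 2 .. 5pi/3 = 6, whole turns alike. Grows as its top is dragged along the box's +x, 22 mm per rad without slip. Code 2, at 1.047 rad. Stiff (0.06 N m), no clicks, stays put.
- bolt_tab (a point): Middle of the bolt's upright steel tab, 26 mm (x) by 12 mm (y), from the lid to 23 mm above it; this point lies 12 mm above the lid. At the foot of the tab is a plate 22 mm along y and 4 mm high. Push the tab towards the box's -y.
- bolt (a joint): Travel (m) of the bolt along the box's -y (to the right): near 0 locked, 0.040 at its end stop, fully open. It slides against about 3 N of friction and stays where left.
- sweet_jar: Glass sweet jar, 72 mm across, 120 mm tall, standing beyond the box. Not part of the job: leave it where it is. Origin: centre of its underside.
- toffee_tin: Plain steel tin, 76 mm across, 75 mm tall, left of the box. Not part of the job: leave it where it is. Origin: centre of its underside.
- coin_dish: White coin dish, 100 mm across, 32 mm tall, right of the box. Not part of the job: leave it where it is. Origin: centre of its underside.
- scoop: Steel scoop 170 mm long, lying between box and robot. Not part of the job: leave it where it is. Origin: on the handle's side of its length, at its underside.
- fudge_box: Cardboard box 70 x 100 x 45 mm beyond the box. Not part of the job: leave it where it is. Origin: centre of its underside.
- ribbon_reel: White reel 60 mm across, 30 mm tall, near the box's left front corner. Not part of the job: leave it where it is. Origin: centre of its underside.
- ticket_block: Wooden ticket block 30 x 60 x 30 mm, near the box's right front corner. Not part of the job: leave it where it is. Origin: centre of its underside.

How it is judged:
By the outcome, as a careful person would: the job done as asked, in the order asked, and still so for the second after the job is handed in, with the robot touching nothing.
It also fails if it takes over 72 s, if anything falls off the work surface, if the arm or the gripper's body presses on something with over 40 N, if the wrist force passes 120 N, or if a joint passes its speed limit or range.

## Working session

There is one attempt and no reset: what is moved stays moved. The work goes in short steps, Python scripts to look and compute and a tool call to move; the robot and the scene stay as the last step left them, time stands still between calls to the robot, and variables do not carry over. Pictures are saved under pics/ and viewed, at most 10 in all, crops included, and the job is handed in when it is done.

Besides the shell and the picture viewer there is one more tool, called after "Call:" as name(argument=value, ...) on one line, values as JSON. arm_command: Moves the arm, as the interface text tells. Its arguments: {"type":"object","properties":{"moves":{"type":"array"},"force":{"type":"number"}},"required":["moves"]}

```bash
mkdir -p pics; cat > h.py <<'E'
import numpy as np, cv2
from cell import ctrl, viewer
def grab(n):
    p,d=viewer.grab_frame(n); c=viewer.camera_params(n)
    return p,d,np.array(c["intrinsics"]),np.array(c["pose"])
def ray(u,v,K,T):
    r=np.linalg.inv(K)@np.array([u,v,1.]); return T[:3,3],T[:3,:3]@np.array([r[0],-r[1],-r[2]])
def onz(u,v,z,K,T):
    o,d=ray(u,v,K,T); return o+d*(z-o[2])/d[2]
def cloud(d,K,T):
    v,u=np.mgrid[:d.shape[0],:d.shape[1]]
    c=np.stack([(u-K[0,2])/K[0,0]*d,-(v-K[1,2])/K[1,1]*d,-d],-1)
    return c@T[:3,:3].T+T[:3,3]
def proj(P,K,T):
    c=T[:3,:3].T@(np.array(P)-T[:3,3]); c=np.array([c[0],-c[1],-c[2]]); q=K@c; return q[:2]/q[2]
E
python3 - <<'E'
from h import *
s=ctrl.sense(); print(s["clock"],s["position"],s["orientation"],s["gripper_width"],s["wrist_force"],ctrl.tips_ahead)
for n in("scene","top"):
    p,d,K,T=grab(n); cv2.imwrite(f"pics/{n}0.png",p[:,:,::-1]); print(n,K.round(1).tolist(),T.round(3).tolist())
    P=cloud(d,K,T); np.savez(f"{n}0.npz",p=p,d=d,K=K,T=T)
    m=(abs(P[...,2]-.085)<.004)&(d>0); 
    k,l,st,c=cv2.connectedComponentsWithStats(m.astype(np.uint8)); i=1+st[1:,4].argmax(); q=P[l==i]
    print(st[i],q.mean(0),cv2.minAreaRect((q[:,:2]*1000).astype(np.float32)))
E
```

```text
0.0 [0.16184513 0.62922672 0.40378562] [-3.94428421e-01 -3.11651829e+00  2.98130657e-03] 0.0855122094047 [-0.67859311  0.31184902 -0.04196223] 0.1734
scene [[400.1, 0.0, 315.1], [0.0, 400.1, 199.5], [0.0, 0.0, 1.0]] [[-0.741, -0.517, 0.429, 0.898], [0.672, -0.581, 0.46, 0.377], [0.012, 0.629, 0.777, 0.678], [0.0, 0.0, 0.0, 1.0]]
[  260   146   154   132 10028] [0.55653444 0.06453743 0.08432883] ((549.3513793945312, 51.410369873046875), (260.39508056640625, 189.9750213623047), 77.24691009521484)
top [[460.1, 0.0, 311.8], [0.0, 460.1, 202.9], [0.0, 0.0, 1.0]] [[-0.012, 0.998, -0.067, 0.501], [-1.0, -0.012, 0.01, 0.018], [0.009, 0.067, 0.998, 0.989], [0.0, 0.0, 0.0, 1.0]]
[  215   149   148   121 11314] [0.54896439 0.05368115 0.08609679] ((550.9054565429688, 53.57050323486328), (260.0707092285156, 191.3636932373047), 77.17760467529297)
```

View pics/scene0.png

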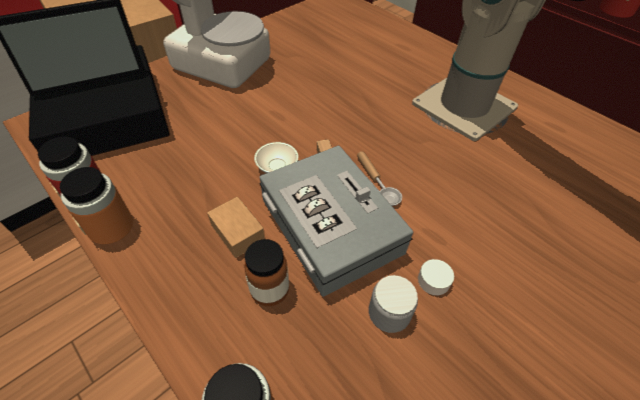

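View pics/top0.png

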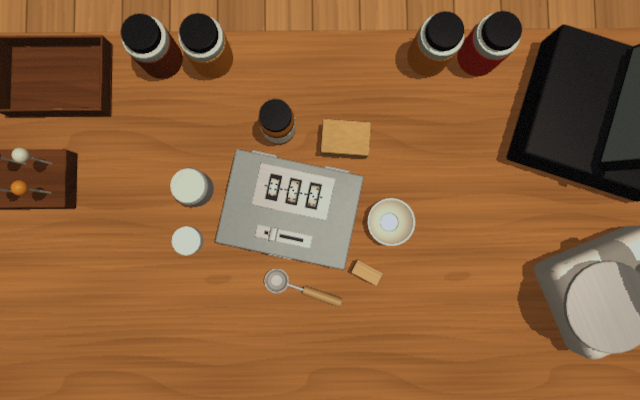

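The top view shows the box at about (290,210), with the wheels at (273,188), (293,191) and (314,195) and the bolt tab at (273,234). The scene view shows the wheels near (306,193), (316,206) and (327,222) and the tab at (362,193).

```bash
cat > geo.py <<'E'
from h import *
C=np.array([.5503,.0527]); yaw=np.deg2rad(-12.8)
bx=np.array([np.cos(yaw),np.sin(yaw)]); by=np.array([-bx[1],bx[0]])
def tobox(P): q=P[...,:2]-C; return np.stack([q@bx,q@by,P[...,2]-.085],-1)
def tow(x,y,z): return np.array([*(C+x*bx+y*by),.085+z])
E
python3 - <<'E'
from geo import *
im=[]
for n,(a,b,c,e) in dict(top=(250,165,90,85),scene=(285,165,100,75)).items():
    z=np.load(n+"0.npz"); p=z['p'][b:b+e,a:a+c,::-1]; im.append(cv2.resize(p,(800,300 if 0 else int(800*e/c)),interpolation=cv2.INTER_CUBIC))
    B=tobox(cloud(z['d'],z['K'],z['T'])); m=(B[...,2]>.005)&(B[...,2]<.04)&(abs(B[...,0])<.09)&(abs(B[...,1])<.12)&(z['d']>0)
    k,l,st,_=cv2.connectedComponentsWithStats(m.astype(np.uint8))
    for i in range(1,k):
        q=B[l==i]*1000
        if len(q)>8: print(n,st[i],q.mean(0).round(1),q.min(0).round(1),q.max(0).round(1))
    f=B[(abs(B[...,2])<.003)&(z['d']>0)&(abs(B[...,0])<.1)&(abs(B[...,1])<.135)]*1000; print(np.percentile(f,[.5,99.5],axis=0).round(1))
a=cv2.resize(im[0],(560,529)); b=cv2.resize(im[1],(800,600))
cv2.imwrite("pics/ct.png",a); cv2.imwrite("pics/cs.png",b)
E
```

```text
top [267 178  13  19 136] [35.2 40.4  8.6] [17.4 31.2  5. ] [54.7 49.7 14.9]
top [287 180  14  23 205] [35.1  0.7 16.1] [ 14.2 -11.    5. ] [56.9 12.2 22.9]
top [305 185  14  21 176] [ 34.9 -38.7  12.6] [ 16.8 -48.    5. ] [ 54.9 -23.5  19.4]
top [266 227  13  14 110] [-54.1  19.7  20.1] [-66.6   9.8   5.1] [-41.2  33.4  28.9]
[[ -92.9 -127.5   -2.7]
 [  94.7  128.9    3. ]]
scene [296 186  20  14 156] [ 35.8 -40.4  10.5] [ 16.4 -51.3   5.2] [ 52.3 -31.4  16.4]
scene [356 187  15  14 138] [-53.6  20.1  17.1] [-67.8  11.4   5.3] [-42.5  24.9  23.8]
scene [305 198  23  17 225] [36.5  0.2 13.7] [ 13.2 -11.3   5. ] [53.9  8.8 20.2]
scene [320 217  15  12 102] [35.2 38.8  7.4] [22.9 28.2  5. ] [48.1 47.7 11.1]
[[ -93.3 -128.4   -2.9]
 [  92.7  126.9    2.5]]
```

View pics/ct.png

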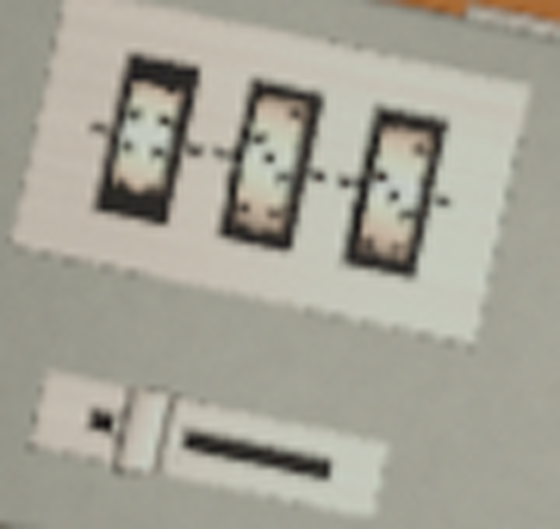

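View pics/cs.png

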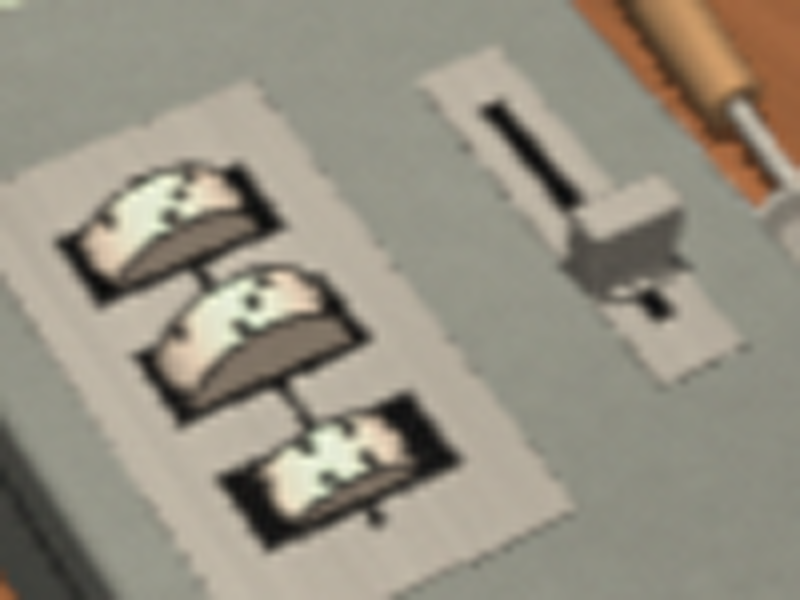

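Both crops show left wheel 4 (pips around (146,133) in the top crop), middle wheel 3 at (269,157) and right wheel 3 at (392,194). The right wheel therefore needs −1 face and the left wheel +1. I'll compute how far each is off its mark, plus the approach move.

```bash
cat >> geo.py <<'E'
from scipy.spatial.transform import Rotation as R
def go(x,y,z,s=None):
    """tool-axis shift (cm) to bring tips to box point (x,y,z above lid, m), and turn about tool z to align tool -x with box x"""
    s=s or ctrl.sense(); M=R.from_rotvec(s["orientation"]).as_matrix()
    tgt=tow(x,y,z)+np.array([0,0,ctrl.tips_ahead])
    Rd=np.column_stack([[-bx[0],-bx[1],0],[by[0],by[1],0],[0,0,-1]])
    return (M.T@(tgt-s["position"])*100).round(2), R.from_matrix(M.T@Rd).as_rotvec().round(4)
def tip(s): return tobox(np.array(s["position"])+R.from_rotvec(s["orientation"]).as_matrix()[:,2]*ctrl.tips_ahead)
E
python3 - <<'E'
from geo import *
z=np.load("top0.npz");K,T=z['K'],z['T']
f=lambda X,Y,h:(tobox(onz(250+X/6.222-.4,165+Y/6.222-.4,.085+h,K,T))*1000).round(1)
for n,ps,ms,h in [("a",[(133,114),(165,120),(127,145),(158,152)],[(97,128),(195,150)],.012),("b",[(260,138),(269,157),(282,176)],[(220,153),(318,176)],.0205),("c",[(380,180),(392,194),(406,213)],[(343,182),(443,202)],.017)]:
    print(n,np.mean([f(*p,h) for p in ps],0),np.mean([f(*p,.0) for p in ms],0))
print(go(.035,.040,.060), tip(ctrl.sense()))
E
```

```text
a [36.4   40.125 12.   ] [35.45 40.75  0.  ]
b [ 3.64000000e+01 -3.33333333e-02  2.05000000e+01] [35.75  0.9   0.  ]
c [ 32.93333333 -39.6         17.        ] [ 35.45 -39.35   0.  ]
(array([-55.37, -42.05,   8.62]), array([-0.0017, -0.    , -0.0284])) [-0.50653814  0.47586747  0.14550931]
```

Call:
arm_command(moves=[[[0,0,-0.028],[-2.77,-2.1,0],-1],[[0,0,0],[-2.77,-2.1,0],-1],[[0,0,0],[-2.77,-2.1,0],-1],[[0,0,0],[-2.77,-2.1,0],-1],[[0,0,0],[-2.77,-2.1,0],-1],[[0,0,0],[-2.77,-2.1,0],-1],[[0,0,0],[-2.77,-2.1,0],-1],[[0,0,0],[-2.77,-2.1,0],-1],[[0,0,0],[-2.77,-2.1,0],-1],[[0,0,0],[-2.77,-2.1,0],-1]], force=40)

```text
clock: 0.93
position: [0.3854, 0.3611, 0.4045]
orientation: [-0.35, -3.122, 0.001]
wrist_force: [0.9, 0.5, -0.1]
gripper_width: -0.0002
finger_force: 0.0
```

Call:
arm_command(moves=[[[0,0,0],[-2.77,-2.1,0],-1],[[0,0,0],[-2.77,-2.1,0],-1],[[0,0,0],[-2.77,-2.1,0],-1],[[0,0,0],[-2.77,-2.1,0],-1],[[0,0,0],[-2.77,-2.1,0],-1],[[0,0,0],[-2.77,-2.1,0],-1],[[0,0,0],[-2.77,-2.1,0],-1],[[0,0,0],[-2.77,-2.1,0],-1],[[0,0,0],[0,0,0],-1],[[0,0,0],[0,0,0],-1]])

```text
clock: 1.77
position: [0.5645, 0.147, 0.4041]
orientation: [-0.359, -3.121, 0.002]
wrist_force: [-0.1, 1.1, -0.9]
gripper_width: 0.0002
finger_force: 0.0
```

```bash
python3 -c "
from geo import *
s=ctrl.sense();print(s['clock'],tip(s),go(.035-.006,.04,.020),s['wrist_force'],s['gripper_width'],ctrl.tips_ahead)"
```

```text
1.7667 [-0.00707147  0.09487038  0.14572629] (array([-3.64, -5.47, 12.58]), array([-0.0013, -0.0001, -0.0056])) [-0.1111263   1.0712484  -0.89745852] 0.00015332127846398195 0.1734
```

Call:
arm_command(moves=[[[0,0,-0.005],[-1.82,-2.74,0],-1],[[0,0,0],[-1.82,-2.73,0],-1],[[0,0,0],[0,0,3.5],-1],[[0,0,0],[0,0,3.5],-1],[[0,0,0],[0,0,3.0],-1],[[0,0,0],[0,0,2.0],-1],[[0,0,0],[0,0,0.2],-1],[[0,0,0],[0,0,0],-1],[[0,0,0],[0,0,0],-1],[[0,0,0],[0,0,0],-1]])

```text
clock: 2.6
position: [0.5876, 0.089, 0.2845]
orientation: [0.342, 3.12, 0.002]
wrist_force: [0.2, 0.1, 0.5]
gripper_width: 0.0
finger_force: 0.0
```

```bash
cat > st.py <<'E'
from geo import *
s=ctrl.sense();print(s['clock'],(tip(s)*1000).round(2),np.array(s['wrist_force']).round(2),np.array(s['orientation']).round(4))
E
python3 st.py
```

```text
2.6 [28.77 43.87 26.05] [0.2  0.14 0.49] [3.416e-01 3.120e+00 1.800e-03]
```

Call:
arm_command(moves=[[[0,0,0],[0,-0.39,0.4],-1],[[0,0,0],[0,0,0.4],-1],[[0,0,0],[0,0,0.2],-1],[[0,0,0],[0,0,0],-1],[[0,0,0],[0,0,0],-1]])

```text
clock: 3.02
position: [0.586, 0.0845, 0.2726]
orientation: [-0.343, -3.123, -0.0]
wrist_force: [0.7, 0.7, 1.1]
gripper_width: 0.0002
finger_force: 0.0
```

```bash
python3 st.py
```

```text
3.0167 [27.76 38.92 14.21] [0.75 0.73 1.07] [-3.4310e-01 -3.1225e+00 -1.0000e-04]
```

Call:
arm_command(moves=[[[0,0,0],[0,0,0.15],-1],[[0,0,0],[0,0,0.15],-1],[[0,0,0],[0,0,0],-1],[[0,0,0],[0,0,0],-1]])

```text
clock: 3.35
position: [0.5861, 0.0845, 0.2696]
orientation: [-0.343, -3.123, 0.0]
wrist_force: [0.7, 0.1, 0.0]
gripper_width: -0.0002
finger_force: 0.0
```

```bash
python3 st.py
```

```text
3.35 [27.79 38.94 11.15] [0.65 0.09 0.02] [-3.4290e-01 -3.1226e+00  1.0000e-04]
```

Call:
arm_command(moves=[[[0,0,0],[0,0,0.15],-1],[[0,0,0],[0,0,0],-1],[[0,0,0],[0,0,0],-1]])

```text
clock: 3.6
position: [0.586, 0.0845, 0.2681]
orientation: [-0.343, -3.123, 0.0]
wrist_force: [-0.5, -0.1, -0.0]
gripper_width: -0.0001
finger_force: 0.0
```

Call:
arm_command(moves=[[[0,0,0],[0,0,0.15],-1],[[0,0,0],[0,0,0],-1],[[0,0,0],[0,0,0],-1]])

```text
clock: 3.85
position: [0.5862, 0.0845, 0.2668]
orientation: [0.343, 3.123, 0.0]
wrist_force: [-1.0, -0.2, 2.5]
gripper_width: -0.0002
finger_force: 1.0
```

Call:
arm_command(moves=[[[0,0,0],[0,0,0.1],-1],[[0,0,0],[0,0,0],-1],[[0,0,0],[0,0,0],-1]])

```text
clock: 4.1
position: [0.5862, 0.0845, 0.2659]
orientation: [0.343, 3.122, 0.0]
wrist_force: [-1.6, 1.0, 4.1]
gripper_width: 0.0002
finger_force: 1.8
```

```bash
python3 st.py
```

```text
4.1 [27.97 39.    7.54] [-1.63  0.97  4.15] [3.4310e-01 3.1225e+00 2.0000e-04]
```

Call:
arm_command(moves=[[[0,0,0],[0,0,0.1],-1],[[0,0,0],[0,0,0.1],-1],[[0,0,0],[0,0,0],-1],[[0,0,0],[0,0,0],-1]])

```text
clock: 4.43
position: [0.5862, 0.0845, 0.2641]
orientation: [0.343, 3.122, 0.0]
wrist_force: [-0.3, -1.0, 6.8]
gripper_width: 0.0
finger_force: 3.5
```

```bash
python3 st.py
```

```text
4.4333 [28.01 39.01  5.74] [-0.26 -1.03  6.82] [3.4310e-01 3.1224e+00 3.0000e-04]
```

Call:
arm_command(moves=[[[0,0,0],[-0.15,0,0],-1],[[0,0,0],[-0.15,0,0],-1],[[0,0,0],[-0.15,0,0],-1],[[0,0,0],[-0.15,0,0],-1],[[0,0,0],[0,0,0],-1],[[0,0,0],[0,0,0],-1]])

```text
clock: 4.93
position: [0.5916, 0.0833, 0.264]
orientation: [-0.343, -3.122, -0.0]
wrist_force: [-2.5, -0.7, 7.3]
gripper_width: 0.0002
finger_force: 3.6
```

```bash
python3 st.py
```

```text
4.9333 [33.35 38.97  5.59] [-2.47 -0.68  7.34] [-3.4280e-01 -3.1218e+00 -1.0000e-04]
```

Call:
arm_command(moves=[[[0,0,0],[-0.15,0,0],-1],[[0,0,0],[-0.15,0,0],-1],[[0,0,0],[-0.15,0,0],-1],[[0,0,0],[-0.15,0,0],-1],[[0,0,0],[-0.15,0,0],-1],[[0,0,0],[0,0,0],-1],[[0,0,0],[0,0,0],-1]])

```text
clock: 5.52
position: [0.5989, 0.0817, 0.264]
orientation: [-0.343, -3.122, -0.0]
wrist_force: [-2.5, 0.6, 7.8]
gripper_width: 0.0001
finger_force: 3.6
```

```bash
python3 st.py
```

```text
5.5167 [40.8  39.03  5.6 ] [-2.5   0.64  7.75] [-3.4290e-01 -3.1217e+00 -1.0000e-04]
```

Call:
arm_command(moves=[[[0,0,0],[0,0,-0.6],-1],[[0,0,0],[0,0,-0.6],-1],[[0,0,0],[0,0,0],-1],[[0,0,0],[1.2,0,0],-1],[[0,0,0],[0,0,0],-1],[[0,0,0],[0,0,0],-1]])

```text
clock: 6.02
position: [0.5873, 0.0843, 0.2755]
orientation: [-0.342, -3.122, 0.0]
wrist_force: [0.3, -0.5, -0.1]
gripper_width: 0.0001
finger_force: 0.0
```

```bash
python3 st.py
```

```text
6.0167 [28.97 39.01 17.15] [ 0.27 -0.47 -0.15] [-3.4220e-01 -3.1223e+00  1.0000e-04]
```

Call:
arm_command(moves=[[[0,0,0],[0,0,0.5],-1],[[0,0,0],[0,0,0.3],-1],[[0,0,0],[0,0,0.2],-1],[[0,0,0],[0,0,0.17],-1],[[0,0,0],[0,0,0],-1],[[0,0,0],[0,0,0],-1]])

```text
clock: 6.52
position: [0.588, 0.0841, 0.2644]
orientation: [0.343, 3.122, 0.0]
wrist_force: [-1.0, -0.7, 7.0]
gripper_width: 0.0003
finger_force: 3.2
```

```bash
python3 st.py
```

```text
6.5167 [29.99 38.98  6.01] [-0.97 -0.66  7.  ] [3.4330e-01 3.1219e+00 2.0000e-04]
```

Call:
arm_command(moves=[[[0,0,0],[-0.15,0,0],-1],[[0,0,0],[-0.15,0,0],-1],[[0,0,0],[-0.15,0,0],-1],[[0,0,0],[-0.15,0,0],-1],[[0,0,0],[-0.15,0,0],-1],[[0,0,0],[-0.15,0,0],-1],[[0,0,0],[-0.15,0,0],-1],[[0,0,0],[0,0,0],-1],[[0,0,0],[0,0,0],-1]])

```text
clock: 7.27
position: [0.5976, 0.0819, 0.2643]
orientation: [-0.343, -3.122, 0.0]
wrist_force: [-2.1, -0.6, 5.4]
gripper_width: -0.0001
finger_force: 3.4
```

```bash
python3 st.py
```

```text
7.2667 [39.41 38.95  5.9 ] [-2.08 -0.57  5.39] [-0.3429 -3.1216  0.    ]
```

Call:
arm_command(moves=[[[0,0,0],[0,0,-1.5],-1],[[0,0,0],[0,0,-2.5],-1],[[0,0,0],[-0.13,-2.63,0],-1],[[0,0,0],[-0.13,-2.63,0],-1],[[0,0,0],[0,-2.63,0],-1],[[0,0,0],[0,0,0],-1],[[0,0,0],[0,0,1.5],-1],[[0,0,0],[0,0,0.8],-1],[[0,0,0],[0,0,0],-1],[[0,0,0],[0,0,0],-1]])

```text
clock: 8.1
position: [0.583, 0.0048, 0.2802]
orientation: [-0.342, -3.121, 0.0]
wrist_force: [-0.7, 0.8, 1.1]
gripper_width: -0.0002
finger_force: 0.0
```

```bash
python3 st.py
```

```text
8.1 [ 42.23 -39.54  21.84] [-0.68  0.79  1.06] [-3.4180e-01 -3.1211e+00  1.0000e-04]
```

Call:
arm_command(moves=[[[0,0,0],[0,0,0.2],-1],[[0,0,0],[0,0,0.2],-1],[[0,0,0],[0,0,0],-1],[[0,0,0],[0,0,0],-1]])

```text
clock: 8.43
position: [0.5833, 0.0045, 0.2771]
orientation: [0.342, 3.123, 0.0]
wrist_force: [1.5, -0.5, 0.1]
gripper_width: -0.0001
finger_force: 0.0
```

Call:
arm_command(moves=[[[0,0,0],[0,0,0.2],-1],[[0,0,0],[0,0,0],-1],[[0,0,0],[0,0,0],-1]])

```text
clock: 8.68
position: [0.5832, 0.0043, 0.275]
orientation: [-0.343, -3.123, -0.0]
wrist_force: [0.6, -0.5, 0.0]
gripper_width: -0.0
finger_force: 0.0
```

Call:
arm_command(moves=[[[0,0,0],[0,0,0.15],-1],[[0,0,0],[0,0,0],-1],[[0,0,0],[0,0,0],-1]])

```text
clock: 8.93
position: [0.5832, 0.0043, 0.2734]
orientation: [-0.343, -3.123, 0.0]
wrist_force: [-0.4, 0.2, -0.7]
gripper_width: 0.0001
finger_force: 0.0
```

```bash
python3 st.py
```

```text
8.9333 [ 42.73 -39.94  15.  ] [-0.36  0.23 -0.7 ] [-0.3431 -3.1225  0.    ]
```

Call:
arm_command(moves=[[[0,0,0],[0,0,0.15],-1],[[0,0,0],[0,0,0],-1],[[0,0,0],[0,0,0],-1]])

```text
clock: 9.18
position: [0.5833, 0.0043, 0.2721]
orientation: [0.343, 3.123, 0.0]
wrist_force: [-0.1, -0.8, 2.2]
gripper_width: -0.0002
finger_force: 1.0
```

Call:
arm_command(moves=[[[0,0,0],[0,0,0.15],-1],[[0,0,0],[0,0,0],-1],[[0,0,0],[0,0,0],-1]])

```text
clock: 9.43
position: [0.5833, 0.0043, 0.2707]
orientation: [0.343, 3.123, 0.0]
wrist_force: [-0.4, -0.8, 4.0]
gripper_width: -0.0002
finger_force: 2.3
```

Call:
arm_command(moves=[[[0,0,0],[0,0,0.1],-1],[[0,0,0],[0,0,0],-1],[[0,0,0],[0,0,0],-1]])

```text
clock: 9.68
position: [0.5833, 0.0043, 0.2699]
orientation: [0.343, 3.122, 0.0]
wrist_force: [-1.6, 0.1, 6.4]
gripper_width: -0.0
finger_force: 3.1
```

```bash
python3 st.py
```

```text
9.6833 [ 42.96 -39.86  11.48] [-1.62  0.06  6.4 ] [3.4310e-01 3.1224e+00 1.0000e-04]
```

Call:
arm_command(moves=[[[0,0,0],[0,0,0.08],-1],[[0,0,0],[0.15,0,0],-1],[[0,0,0],[0.15,0,0],-1],[[0,0,0],[0.15,0,0],-1],[[0,0,0],[0.15,0,0],-1],[[0,0,0],[0.15,0,0],-1],[[0,0,0],[0,0,0],-1],[[0,0,0],[0,0,0],-1]])

```text
clock: 10.35
position: [0.5775, 0.0055, 0.2699]
orientation: [0.343, 3.117, 0.0]
wrist_force: [2.2, -1.8, 6.9]
gripper_width: 0.0
finger_force: 3.2
```

Call:
arm_command(moves=[[[0,0,0],[0.15,0,0],-1],[[0,0,0],[0.15,0,0],-1],[[0,0,0],[0.15,0,0],-1],[[0,0,0],[0.15,0,0],-1],[[0,0,0],[0,0,0],-1],[[0,0,0],[0,0,0],-1]])

```text
clock: 10.85
position: [0.5717, 0.0068, 0.2698]
orientation: [0.343, 3.117, 0.0]
wrist_force: [3.1, -0.6, 6.3]
gripper_width: 0.0001
finger_force: 3.2
```

```bash
python3 st.py
```

```text
10.85 [ 32.01 -39.85  11.45] [ 3.15 -0.63  6.33] [3.4300e-01 3.1171e+00 3.0000e-04]
```

Call:
arm_command(moves=[[[0,0,0],[0,0,-0.6],-1],[[0,0,0],[0,0,-0.6],-1],[[0,0,0],[0,0,0],-1],[[0,0,0],[-0.9,0,0],-1],[[0,0,0],[0,0,0],-1],[[0,0,0],[0,0,0.5],-1],[[0,0,0],[0,0,0.3],-1],[[0,0,0],[0,0,0.2],-1],[[0,0,0],[0,0,0.17],-1],[[0,0,0],[0,0,0],-1]])

```text
clock: 11.68
position: [0.5788, 0.0053, 0.2691]
orientation: [-0.343, -3.123, 0.0]
wrist_force: [-0.9, -0.6, 7.3]
gripper_width: -0.0001
finger_force: 3.9
```

Call:
arm_command(moves=[[[0,0,0],[0,0,0],-1],[[0,0,0],[0,0,0],-1]])

```text
clock: 11.85
position: [0.5788, 0.0052, 0.2694]
orientation: [0.343, 3.123, -0.0]
wrist_force: [-1.4, -0.6, 7.2]
gripper_width: 0.0
finger_force: 3.6
```

```bash
python3 st.py
```

```text
11.85 [ 38.29 -39.97  11.03] [-1.35 -0.63  7.19] [ 0.3431  3.1228 -0.    ]
```

Call:
arm_command(moves=[[[0,0,0],[0.15,0,0],-1],[[0,0,0],[0.15,0,0],-1],[[0,0,0],[0.15,0,0],-1],[[0,0,0],[0.15,0,0],-1],[[0,0,0],[0.15,0,0],-1],[[0,0,0],[0.15,0,0],-1],[[0,0,0],[0.15,0,0],-1],[[0,0,0],[0,0,0],-1],[[0,0,0],[0,0,0],-1]])

```text
clock: 12.6
position: [0.5699, 0.0072, 0.27]
orientation: [0.343, 3.118, 0.0]
wrist_force: [1.8, -0.1, 6.8]
gripper_width: -0.0
finger_force: 3.1
```

```bash
python3 st.py
```

```text
12.6 [ 29.99 -39.95  11.58] [ 1.84 -0.07  6.83] [3.4310e-01 3.1181e+00 1.0000e-04]
```

Call:
arm_command(moves=[[[0,0,0],[0,0,-1],-1],[[0,0,0],[0,0,-3],-1],[[0,0,0],[4,0,-3],-1],[[0,0,0],[4,0,-3],-1],[[0,0,0],[4,0,-2],-1],[[0,0,0],[4,0,0],-1],[[0,0,0],[4,0,0],-1],[[0,0,0],[0,0,0],-1]])

```text
clock: 13.27
position: [0.38, 0.048, 0.377]
orientation: [-0.337, -3.111, 0.004]
wrist_force: [-0.8, -0.2, -0.4]
gripper_width: -0.0001
finger_force: 0.0
```

```bash
python3 - <<'E'
from geo import *
im=[]
for n,(a,b,c,e) in dict(top=(255,165,80,50),scene=(290,178,60,60)).items():
    ps=[];
    for i in range(4):
        p,d,K,T=grab(n); ps.append(p.astype(float))
    p=np.mean(ps,0).astype(np.uint8); np.savez(n+"1.npz",p=p,K=K,T=T)
    im.append(cv2.resize(p[b:b+e,a:a+c,::-1],None,fx=(800 if n=="top" else 600)/c,fy=(800 if n=="top" else 600)/c,interpolation=cv2.INTER_CUBIC))
cv2.imwrite("pics/ct1.png",im[0]);cv2.imwrite("pics/cs1.png",im[1])
E
```

```text
(no output)
```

View pics/ct1.png

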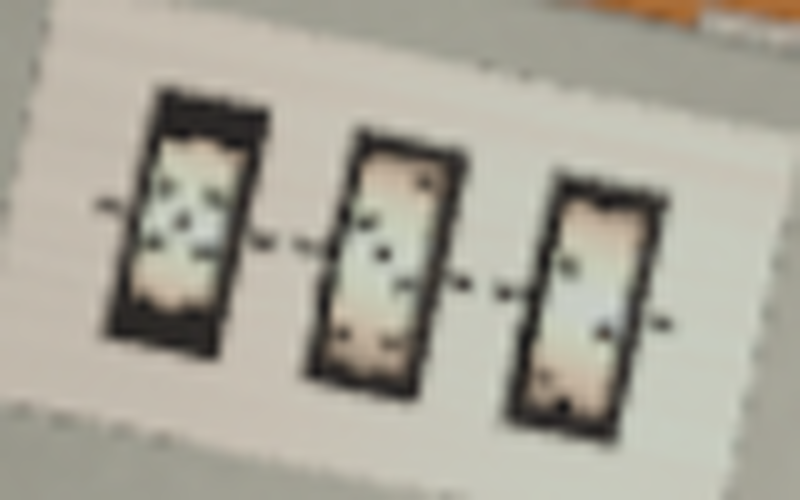

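View pics/cs1.png

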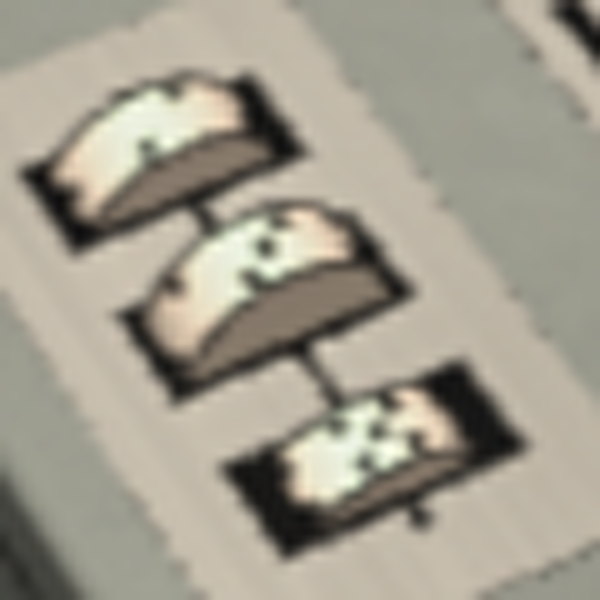

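The wheels now read 5, 3, 2. In the top crop the pips centre near (183,220), (384,254) and (586,299). I'll quantify the remaining offsets.

```bash
python3 - <<'E'
from geo import *
def mk(n,a,b):
    z=np.load(n+"1.npz");return lambda X,Y,h:(tobox(onz(a+X/10-.45,b+Y/10-.45,.085+h,z['K'],z['T']))*1000).round(1)
t=mk("top",255,165);s=mk("scene",290,178)
for n,ps,ms,ss,h in [("a",[(165,187),(213,197),(182,222),(152,243),(203,252)],[(108,205),(263,242)],[(340,425),(378,435),(392,398),(418,440),(365,462)],.0095),
 ("b",[(365,222),(383,254),(403,286)],[(305,246),(460,282)],[(282,220),(265,246),(250,278)],.020),
 ("c",[(568,266),(604,332)],[(505,292),(661,322)],[(148,148),(172,90)],.0145)]:
    m=lambda f,q,h:np.mean([f(*p,h) for p in q],0).round(1)
    print(n,m(t,ps,h),m(t,ms,0),m(s,ss,h))
print([s(*p,0) for p in [(205,215),(320,375),(420,518)]])
E
```

```text
a [35.3 40.4  9.5] [35.6 40.7  0. ] [34.3 38.4  9.5]
b [36.2  0.2 20. ] [35.9  1.   0. ] [35.4 -1.1 20. ]
c [ 36.4 -39.8  14.5] [ 35.9 -39.4   0. ] [ 35.3 -41.8  14.5]
[array([ 33.5, -27.4,  -0. ]), array([33.4, 16.2, -0. ]), array([33.6, 52.7, -0. ])]
```

```bash
python3 -c "
from geo import *
s=ctrl.sense();print(s['clock'],tip(s),go(-.055,.055,.04),go(-.055,.055,.010))"
```

```text
13.6667 [-0.15515274 -0.04080341  0.11906132] (array([-10.05,   9.54,   7.91]), array([-0.0001,  0.0001,  0.0038])) (array([-10.05,   9.54,  10.91]), array([-0.0001,  0.0001,  0.0038]))
```

Call:
arm_command(moves=[[[0,0,0.003],[-2.5,2.38,0],-1],[[0,0,0],[-2.5,2.38,0],-1],[[0,0,0],[-2.5,2.38,1],-1],[[0,0,0],[-2.5,2.38,2],-1],[[0,0,0],[0,0,2.5],-1],[[0,0,0],[0,0,2.4],-1],[[0,0,0],[0,0,1.5],-1],[[0,0,0],[0,0,0],-1],[[0,0,0],[0,0,0],-1]])

```text
clock: 14.42
position: [0.5076, 0.1182, 0.2828]
orientation: [-0.348, -3.12, 0.001]
wrist_force: [-0.0, 0.5, 0.3]
gripper_width: -0.0002
finger_force: 0.0
```

```bash
python3 st.py
```

```text
14.4167 [-56.45  54.22  24.36] [-0.04  0.45  0.34] [-3.4830e-01 -3.1202e+00  1.4000e-03]
```

Call:
arm_command(moves=[[[0,0,0],[-0.1,0,0.7],-1],[[0,0,0],[0,0,0.7],-1],[[0,0,0],[0,0,0.1],-1],[[0,0,0],[0,-0.4,0],-1],[[0,0,0],[0,-0.4,0],-1],[[0,0,0],[0,-0.4,0],-1],[[0,0,0],[0,-0.4,0],-1],[[0,0,0],[0,0,0],-1]])

```text
clock: 15.08
position: [0.5049, 0.1016, 0.269]
orientation: [0.35, 3.122, -0.0]
wrist_force: [0.4, -0.2, 0.2]
gripper_width: 0.0002
finger_force: 0.0
```

```bash
python3 st.py
```

```text
15.0833 [-55.09  37.65  10.57] [ 0.39 -0.2   0.19] [ 3.4990e-01  3.1217e+00 -2.0000e-04]
```

Call:
arm_command(moves=[[[0,0,0],[0,-0.4,0],-1],[[0,0,0],[0,-0.4,0],-1],[[0,0,0],[0,-0.4,0],-1],[[0,0,0],[0,-0.4,0],-1],[[0,0,0],[0,-0.4,0],-1],[[0,0,0],[0,0,0],-1]])

```text
clock: 15.58
position: [0.5004, 0.0821, 0.2688]
orientation: [0.35, 3.122, -0.001]
wrist_force: [0.8, 1.2, 1.2]
gripper_width: 0.0
finger_force: 0.6
```

```bash
python3 st.py
```

```text
15.5833 [-55.12  17.56  10.36] [0.75 1.19 1.2 ] [ 3.495e-01  3.122e+00 -7.000e-04]
```

Call:
arm_command(moves=[[[0,0,0],[0,-0.4,0],-1],[[0,0,0],[0,-0.4,0],-1],[[0,0,0],[0,-0.4,0],-1],[[0,0,0],[0,0,0],-1]])

```text
clock: 15.92
position: [0.4978, 0.0703, 0.2686]
orientation: [-0.35, -3.122, 0.001]
wrist_force: [0.9, 0.7, 0.6]
gripper_width: 0.0001
finger_force: 0.5
```

Call:
arm_command(moves=[[[0,0,0],[0,-0.3,0],-1],[[0,0,0],[0,-0.3,0],-1],[[0,0,0],[0,0,0],-1]])

```text
clock: 16.17
position: [0.4965, 0.0649, 0.2686]
orientation: [-0.349, -3.122, 0.001]
wrist_force: [1.1, 1.2, 0.5]
gripper_width: -0.0001
finger_force: 0.7
```

```bash
python3 st.py
```

```text
16.1667 [-55.16  -0.09  10.19] [1.06 1.19 0.5 ] [-3.4870e-01 -3.1221e+00  6.0000e-04]
```

Call:
arm_command(moves=[[[0,0,0],[0,-0.2,0],-1],[[0,0,0],[0,-0.2,0],-1],[[0,0,0],[0,0,0],-1]])

```text
clock: 16.42
position: [0.4959, 0.0626, 0.2686]
orientation: [0.346, 3.122, 0.003]
wrist_force: [1.2, 4.5, -0.4]
gripper_width: -0.0001
finger_force: 2.7
```

Call:
arm_command(moves=[[[0,0,0],[0,-0.2,0],-1],[[0,0,0],[0,0,0],-1]])

```text
clock: 16.58
position: [0.4957, 0.0621, 0.2687]
orientation: [0.344, 3.121, 0.006]
wrist_force: [2.2, 8.9, -0.5]
gripper_width: -0.0002
finger_force: 4.6
```

```bash
python3 st.py
```

```text
16.5833 [-55.18  -2.26  10.31] [ 2.22  8.94 -0.52] [0.3439 3.1213 0.0059]
```

Call:
arm_command(moves=[[[0,0,0],[0,-0.25,0],-1],[[0,0,0],[0,0,0],-1],[[0,0,0],[0,0,0],-1],[[0,0,0],[0,0,0],-1]])

```text
clock: 16.92
position: [0.4955, 0.0615, 0.2688]
orientation: [0.341, 3.121, 0.009]
wrist_force: [1.3, 14.2, -1.9]
gripper_width: 0.0002
finger_force: 7.0
```

```bash
python3 st.py
```

```text
16.9167 [-55.15  -2.48  10.37] [ 1.3  14.25 -1.87] [0.3409 3.1207 0.0095]
```

Call:
arm_command(moves=[[[0,0,0],[0,1,0],-1],[[0,0,0],[0,0.8,0],-1],[[0,0,0],[0,0,-2.5],-1],[[0,0,0],[0,0,-4],-1],[[0,0,0],[2,2,-3],-1],[[0,0,0],[3,2,0],-1],[[0,0,0],[3,2,0],-1],[[0,0,0],[3,1,0],-1],[[0,0,0],[0,0,0],-1]])

```text
clock: 17.67
position: [0.4015, 0.1698, 0.3633]
orientation: [-0.336, -3.117, 0.003]
wrist_force: [-0.6, -1.0, -1.0]
gripper_width: -0.0001
finger_force: 0.0
```

```bash
python3 - <<'E'
from geo import *
s=ctrl.sense();print(s['clock'],s['wrist_force'])
p,d,K,T=grab("top"); cv2.imwrite("pics/t2.png",cv2.resize(p[100:310,160:440,::-1],None,fx=2.85,fy=2.85,interpolation=cv2.INTER_CUBIC))
for n in("top","scene"):
    p,d,K,T=grab(n);B=tobox(cloud(d,K,T)); m=(B[...,2]>.005)&(B[...,2]<.04)&(abs(B[...,0])<.09)&(abs(B[...,1])<.12)&(d>0)
    k,l,st,_=cv2.connectedComponentsWithStats(m.astype(np.uint8))
    for i in range(1,k):
        q=B[l==i]*1000
        if len(q)>30: print(n,q.mean(0).round(1))
E
```

```text
17.6667 [-0.58242295 -0.97989198 -0.95320811]
top [35.8 40.8  9. ]
top [35.2  0.5 16.2]
top [ 35.8 -39.2  12.3]
top [-53.8 -19.7  20.1]
scene [-53.8 -19.4  16.8]
scene [ 35.3 -39.9  10.8]
scene [36.9  0.4 13.8]
scene [34.8 38.6  7.3]
```

View pics/t2.png

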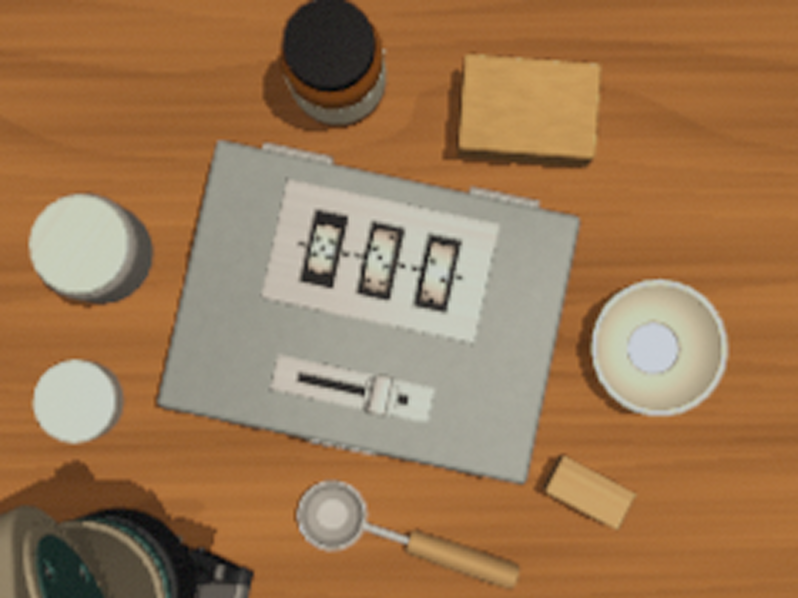

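The bolt tab is at (380,394) in the crop. It moved from y=+20 to −20 mm, the full 40 mm. The wheels read 5, 3, 2, everything round the box is where it was, and the arm is clear.

```bash
python3 -c "
from cell import ctrl
print(ctrl.finish_job())"
```

```text
the job is handed in; nothing more can be done
None
```

The wheels read 5, 3, 2, the bolt is slid its full 40 mm to the right, the things round the box are where they were, and the job is handed in (left wheel about 0.03 rad short of exact centre; the result was not reported back).

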